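# Seat the marker collar and find it in the inspection mirror

## Task

Lower the white spacer and then the orange marker collar down the stirrer-shaft stub, each fully home and neither let drop, so that the collar sits on the spacer at camera height. Then turn the mirror by its blue grip, clockwise seen from above against its spring, until the inspection camera would see the orange collar in the middle of the mirror, and finish while still holding the grip at that angle. Leave the bottle, the wrench and the steel plug where they are.

Things in the scene. Friction and masses are not known exactly. Their poses are not given: they have to be found in the camera images.
- shaft: Fixed steel bearing block with an upright shaft stub, on the bench. Origin: centre of its underside, z up. Foot disc 90 dia x 10 high, then a boss 44 dia up to 40 mm, then the shaft 18 dia from 40 to 96 mm, then a nose that tapers to 10 dia at the top, 104 mm.
- seat (a point): Centre of the boss's top face, 40 mm above the bench, on the shaft's axis (z up): the underside of the spacer rests here.
- spacer: Loose white plastic ring, 50 outside dia, 22 bore, 24 high, about 70 g, lying flat on the bench. Origin: centre of its underside, z along its axis.
- collar: Loose orange ring, the marker, 50 outside dia, 22 bore, 24 high, about 90 g, lying flat on the bench. Origin: centre of its underside, z along its axis. Home: underside 24 mm above the seat, on the spacer.
- collar_mid (a point): Centre of the orange collar, on its axis, 12 mm above its underside. With the collar home it is 76 mm above the bench, level with the camera and the middle of the mirror. The same place turns with the collar; only its position matters.
- stand: Fixed inspection stand; foot 270 x 80 x 12 mm, from x -45 to +225 of its origin. Origin: on the bench below the mirror's upright swivel axis; z up; x points level from the swivel to the camera. The dark red camera (62 x 46 x 42 mm, its top 97 mm above the bench) looks back along -x at the mirror. The shaft stands on the stand's -y side.
- lens (a point): Middle of the camera's front lens, 133 mm from the swivel axis along the stand's x, 76 mm above the bench.
- mirror (a joint): Mirror swivel about the stand's upright axis, rad, 0 to 1.4. 0: parked, facing the camera squarely; grows clockwise seen from above, towards the shaft. A light spring (0.05 N m per rad) turns it back to 0. The camera sees the collar when this is half the angle (seen from above, at the swivel axis, clockwise) from the camera's direction, the stand's x, to the collar's: 0.3 to 1.1 rad.
- mirror_grip (a point): Centre of the blue grip above the mirror, on the swivel axis, 134 mm above the bench; turns with the mirror: x is the normal out of its shiny face, y lies along it. Grip: upright slab 12 thick (x) x 36 long (y), 112 to 152 mm above the bench. Mirror below it: 64 wide, 7 thick, 43 to 109 mm high, its shiny face in the swivel axis.
- sight: The camera's line of sight after the mirror; not visible. Origin on the swivel axis 76 mm above the bench; its x axis points level along the reflected line of sight: at the camera when the mirror is at 0, and turning clockwise twice as far as the mirror. The collar is seen in the mirror's middle when its centre lies on this x axis.
- bottle: Loose closed media bottle, pink with a blue cap, 58 dia, 100 high, about 200 g. Origin: centre of its underside. To be left alone.
- wrench: Loose steel wrench, 150 long, lying flat. To be left alone.
- plug: Loose steel port plug, 38 dia, 32 high. Origin: centre of its underside. To be left alone.

How it is judged:
By the outcome, as a careful person would: the job done as asked, in the order asked, and still so for the second after the job is handed in, while the arm keeps its last pose, push and grip.
It also fails if it takes over 69 s, if anything falls off the work surface, if the arm or the gripper's body presses on something with over 40 N, if the wrist force passes 120 N, or if a joint passes its speed limit or range.

## Robot

A 6-joint arm with a two-finger parallel gripper is mounted at the origin on the work surface. World frame = base frame: x ahead of the robot, y to its left, z up, the work surface at z = 0. Lengths are in mm, angles in degrees, forces in N, time in s.
With the tool pointing down it reaches from about 300 to 850 mm from the base axis. Payload 4.2 kg.
Tool frame: the origin (TCP) lies at the very end of the fingers, on their centre line; the grasp point (between the pads) lies 19 mm behind it (env.grip_point_offset is the distance from the TCP to the grasp point, in mm); z points along the fingers, y is the line along which they close (so a half turn about z gives the same grasp; the last joint's range is limited). The gripper opens to 91 mm and grips with 3 to 60 N. Pads are 32 mm wide; open, the fingers measure 118 mm over their backs; the gripper's body (76 mm by 178 mm) begins 60 mm behind the grasp point.
Start: joints at [-1.146, 18.312, 89.639, -0, 72.044, -1.146], TCP at [575.016, 0, 213.976] pointing down, gripper open.
Joint ranges: [-177.97, 177.97], [-48.28, 115.42], [12.27, 149.76], [-77.06, 257.06], [2.81, 150.46], [-146.56, 146.56]. Speed limits (degrees/s): [147.25, 147.25, 180, 180, 180, 180].

## Interface

Orientations are given as [roll, pitch, yaw] about the fixed x, y, z axes, in that order (R = Rz(yaw) Ry(pitch) Rx(roll)).
In Python, from workcell import env gives the robot as it stands. The module is installed in compiled form; this text tells all that it offers.
- The arm moves only by the tool arm_command, never from a script. Its argument "rows" is a list of rows, each an object with "delta_pos": the shift along the tool's x, y, z in mm, a list of three; "roll": the turn about the tool's z in units of 5 degrees (1.0 is 5 degrees); "jaw": the opening in per cent of the stroke, from 0 (shut) to 100 (fully open). A call has 1 to 20 rows; each row is the pose to reach, as a shift and turn from the pose commanded when the call began, along the tool's axes at that moment; what a row does not reach only later rows make up. A row lasts 1/12 s, in which the tool goes at most 41.7 mm and 7.16 degrees, less where a joint would pass 70% of its speed; a pose out of reach is approached as far as the arm can. A call with a gripper value outside its range is refused whole. The fingers move at their own pace and stop on an object; "squeeze" is the grip in N (left out, the last holds). Time passes only in rows, so rows that repeat a pose let the fingers close. It gives the time, the measured TCP pose, the force, the opening and the grip force at its end, in the units of the state.
- env.state(): the state, without advancing time (a new reading comes with each control period).
- env.grab_frame(name): name is "scene" or "side" or "wrist"; returns a dict with "img" (400x640x3 uint8, blue, green, red), "z_map" (400x640 float32, mm along the optical axis (not along the pixel's ray), 0 where there is no reading), "fov_y" (degrees; the focal length in pixels is half the picture's height over the tangent of half this angle, whatever the lens; pixels are square), "cx", "cy" (the principal point, pixels), "dist" ([k1, k2, p1, p2, k3] as OpenCV has them; the pictures are not rectified), "R" (3x3) and "t" (3): a world point X has camera coordinates R X + t; the wrist camera has in their place "T_tool_cam" (4x4, takes a point from camera to tool coordinates, whose origin is the TCP and whose axes are the flange's). Camera axes: x right, y down, z forward; pixel columns grow to the right and rows downward; lengths in mm; the calibration is good to about 2 mm. A picture is of the moment at which its call begins: read the wrist's pose just before it.
- env.job_done(): hands the job in; it is judged then, once.
The state is a dict: "time_s": time; "qpos": joint angles; "qvel": joint speeds; "effort": joint torques, N m; "ee_pos": TCP position; "ee_rot": TCP orientation; "force": force on the tool from outside, world axes, zero at the start; "torque": the same for the moment, N m; "gripper_width": finger opening in mm; "gripper_force": force on a finger pad.
Only numpy, scipy, OpenCV 4.12 (cv2) and the standard library are available. Lean on these libraries where they do the work, as an engineer would, in place of code of your own. Each camera call takes 0.05 s, during which the arm holds its last target. There are 200 camera calls.

## Working session

There is one attempt and no reset: what is moved stays moved. The work goes in short steps, Python scripts to look and compute and a tool call to move; the robot and the scene stay as the last step left them, time stands still between calls to the robot, and variables do not carry over. Pictures are saved under pics/ and viewed, at most 10 in all, crops included, and the job is handed in when it is done.

Besides the shell and the picture viewer there is one more tool, called as name(argument=value, ...) on one line, values as JSON. arm_command: Moves the arm, as the interface text tells. Its arguments: {"type":"object","properties":{"rows":{"type":"array"},"squeeze":{"type":"number"}},"required":["rows"]}

```bash
mkdir -p pics
cat > h.py <<'E'
import numpy as np, cv2, pickle
from workcell import env
from scipy.spatial.transform import Rotation as Ro
def K(f):
    F=200/np.tan(np.radians(f["fov_y"])/2); return np.array([[F,0,f["cx"]],[0,F,f["cy"]],[0,0,1.]])
def grab(n):
    s=env.state(); f=env.grab_frame(n)
    if n=="wrist":
        T=np.eye(4); T[:3,:3]=Ro.from_euler('xyz',s["ee_rot"],degrees=True).as_matrix(); T[:3,3]=s["ee_pos"]
        M=np.linalg.inv(T@np.array(f["T_tool_cam"])); f["R"],f["t"]=M[:3,:3],M[:3,3]
    f["R"]=np.array(f["R"]);f["t"]=np.array(f["t"]).ravel()
    pickle.dump(f,open(n+".pkl","wb")); return f
def cloud(f):
    v,u=np.mgrid[0:400,0:640]; p=np.stack([u.ravel(),v.ravel()],1).astype(np.float64)
    n=cv2.undistortPoints(p[:,None],K(f),np.array(f["dist"],float)).reshape(-1,2)
    z=f["z_map"].ravel()[:,None]; c=np.hstack([n*z,z])
    return ((c-f["t"])@f["R"]).reshape(400,640,3)
def onplane(f,uv,h):
    n=cv2.undistortPoints(np.array(uv,float).reshape(-1,1,2),K(f),np.array(f["dist"],float)).reshape(-1,2)
    d=np.hstack([n,np.ones((len(n),1))])@f["R"]; o=-f["R"].T@f["t"]
    return o+d*((h-o[2])/d[:,2])[:,None]
def project(f,X):
    return cv2.projectPoints(np.array(X,float).reshape(-1,1,3),cv2.Rodrigues(f["R"])[0],f["t"],K(f),np.array(f["dist"],float))[0].reshape(-1,2)
E
python3 - <<'E'
from h import *
print(env.state()); print(env.grip_point_offset)
for n in("scene","side","wrist"):
    f=grab(n); cv2.imwrite(f"pics/{n}0.png",f["img"]); print(n,f["fov_y"],f["dist"],(-f["R"].T@f["t"]).round(),f["R"][2].round(2))
E
```

```text
{'time_s': 0.0, 'qpos': array([-1.14713645e+00,  1.83503754e+01,  8.97043735e+01, -2.12051236e-04,
        7.20414110e+01, -1.14704210e+00]), 'qvel': array([ 0.01226492, -0.00097718,  0.02129732, -0.00427459,  0.0773696 ,
       -0.04477042]), 'effort': array([-5.01459035e-04, -4.12465632e+01, -2.31973493e+01,  7.28826877e-02,
        4.58198413e-02, -1.41870069e-04]), 'ee_pos': array([ 5.74523537e+02, -3.12661944e-03,  2.13146715e+02]), 'ee_rot': array([-1.79903855e+02, -1.72339020e-03,  8.99999698e+01]), 'force': array([-0.05652594,  0.18599781, -0.84159594]), 'torque': array([0.06837179, 0.04975515, 0.04477926]), 'gripper_force': 0.0, 'gripper_width': 91.56938203436415}
18.8
scene 48.802340727911925 [-0.09847874  0.          0.          0.          0.        ] [1275.   38.  717.] [-0.78 -0.06 -0.62]
side 50.52252847861961 [-0.07519464  0.          0.          0.          0.        ] [496. 832. 607.] [ 0.06 -0.87 -0.49]
wrist 62.16552773530401 [-0.01709343  0.          0.          0.          0.        ] [575.  79. 384.] [-0.   -0.28 -0.96]
```

View pics/scene0.png

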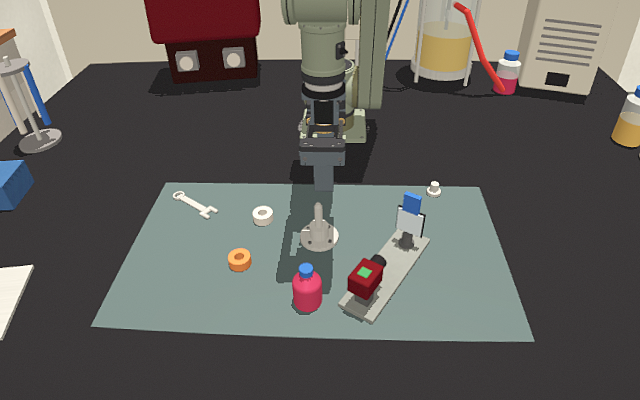

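View pics/side0.png

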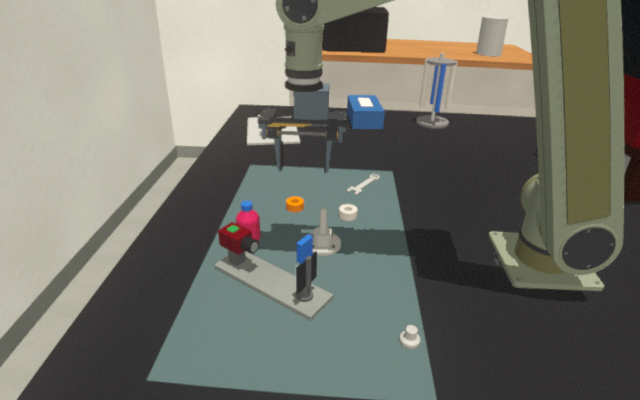

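The scene view shows the white spacer at (263,215), collar (239,259), shaft (318,237), grip (411,203), camera (366,277), bottle (307,290), plug (434,188) and wrench (195,204). The side view shows the collar at (295,204), spacer (348,212), shaft (323,240), grip (305,250), camera (235,238) and bottle (248,225).

Run:
```python
from h import *
from scipy.optimize import least_squares
def circ(p,r):
    return least_squares(lambda c:np.hypot(*(p-c).T)-r,p.mean(0)+0,loss='soft_l1').x
for n in("scene","side"):
    f=pickle.load(open(n+".pkl","rb")); P=cloud(f); hsv=cv2.cvtColor(f["img"],cv2.COLOR_BGR2HSV); H,S,V=cv2.split(hsv)
    x,y,z=P[...,0],P[...,1],P[...,2]
    work=(x>250)&(x<900)&(abs(y)<420)&(f["z_map"]>0)&(z<200)
    def rep(name,m):
        q=P[m]
        if len(q)<3: print(n,name,len(q));return q
        print(n,name,len(q),"med",np.median(q,0).round(1),"min",q.min(0).round(1),"max",q.max(0).round(1)); return q
    print(n,"table z",np.median(z[work&(z<8)]))
    rep("orange",work&(H>8)&(H<22)&(S>150)&(z>3))
    b=rep("blue",work&(H>100)&(H<125)&(S>120)&(z>80))
    br=rep("white z3-40",work&(S<40)&(V>170)&(z>5)&(z<32))
    # connected comps of things above table
    m=(work&(z>7)).astype(np.uint8); k,l,st,c=cv2.connectedComponentsWithStats(m)
    for i in range(1,k):
        if st[i,4]>40:
            q=P[l==i]; print("  comp",c[i].round(),st[i,4],"min",q.min(0).round(),"max",q.max(0).round())
            t=q[q[:,2]>np.percentile(q[:,2],97)-3]; print("     top",len(t),t.mean(0).round(1),(t.min(0)[:2]+t.max(0)[:2]).round()/2)
```

```text
scene table z 2.549214305653367
scene orange 230 med [ 633.5 -188.1   17. ] min [ 603.4 -209.9    3. ] max [734.3  80.  100. ]
scene blue 499 med [563.9 169.3 124.4] min [540.3 -44.9  89.2] max [729.2 196.3 155.7]
scene white z3-40 2664 med [585.3 126.7  14.1] min [ 324.8 -416.8    5.1] max [763.9 288.7  31.9]
  comp [434. 189.] 158 min [339. 252.   7.] max [371. 289.  36.]
     top 35 [351.8 270.   34.4] [350.5 270. ]
  comp [194. 204.] 299 min [ 364. -417.    7.] max [ 474. -283.   14.]
     top 131 [ 419.5 -350.6   11.1] [ 420.5 -352. ]
  comp [387. 263.] 4842 min [504.  29.   7.] max [767. 233. 156.]
     top 169 [557.8 177.2 148.9] [555.5 178. ]
  comp [319. 232.] 1035 min [491. -64.   7.] max [575.  25. 108.]
     top 47 [532.5 -19.7 102.3] [532.  -19.5]
  comp [263. 215.] 319 min [ 443. -186.    7.] max [ 494. -137.   30.]
     top 135 [ 469.4 -159.4   26.6] [ 468.5 -161. ]
  comp [239. 259.] 404 min [ 592. -215.    7.] max [ 642. -165.   30.]
     top 158 [ 619.2 -190.1   27. ] [ 617.5 -189.5]
  comp [307. 289.] 1137 min [697. -61.   7.] max [744.  -3. 104.]
     top 128 [715.5 -32.  101.7] [714.5 -32.5]
side table z -1.43616097203301
side orange 224 med [ 617.5 -174.9   19.6] min [ 592.9 -210.4    3.3] max [736.2  88.8  95.5]
side blue 428 med [558.4 182.6 127.8] min [541.6 -44.7  85.2] max [727.9 199.9 151.2]
side white z3-40 1443 med [533.3 168.9  10.9] min [ 334.  -408.6    5. ] max [762.1 292.7  31.8]
  comp [294. 203.] 197 min [ 593. -210.    7.] max [ 641. -161.   24.]
     top 85 [ 617.2 -186.2   21.7] [ 617.  -186.5]
  comp [276. 262.] 6035 min [486. -53.   7.] max [765. 236. 151.]
     top 203 [554.9 184.5 143.2] [555.  180.5]
  comp [348. 211.] 211 min [ 446. -181.    7.] max [ 493. -130.   24.]
     top 99 [ 468.7 -158.1   21.5] [ 470. -157.]
  comp [410. 336.] 318 min [334. 259.   7.] max [370. 293.  33.]
     top 92 [351.6 273.6  30.4] [351.5 273.5]
```

View pics/wrist0.png

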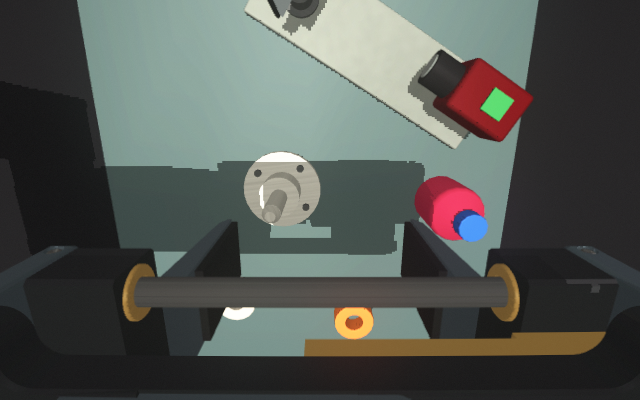

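The wrist view shows the shaft foot at (282,189), its tip at (270,215), the collar (353,322), the spacer (237,305) partly hidden, and the bottle (450,210). Next I move above the spacer for a closer measurement.

arm_command(rows=[{"delta_pos": [-150,-106,0],"roll": 0,"jaw": 100},{"delta_pos": [-150,-106,0],"roll": 0,"jaw": 100},{"delta_pos": [-150,-106,0],"roll": 0,"jaw": 100},{"delta_pos": [-150,-106,0],"roll": 0,"jaw": 100},{"delta_pos": [-150,-106,0],"roll": 0,"jaw": 100},{"delta_pos": [-150,-106,0],"roll": 0,"jaw": 100},{"delta_pos": [-150,-106,0],"roll": 0,"jaw": 100},{"delta_pos": [-150,-106,0],"roll": 0,"jaw": 100}])

```text
time_s: 0.82
ee_pos: [469.6, -149.4, 213.9]
ee_rot: [180.0, -0.0, 90.0]
force: [-0.2, 0.3, 0.1]
gripper_width: 91.3
gripper_force: 0.0
```

```bash
cp wrist.pkl wrist0.pkl
cat > ring.py <<'E'
from h import *
def ringfit(f,mask,h,r,z0):
    "ellipse-free: contour of mask, mapped to plane h, circle of radius r fit to outer contour"
    cs,_=cv2.findContours(mask.astype(np.uint8),cv2.RETR_EXTERNAL,cv2.CHAIN_APPROX_NONE)
    c=max(cs,key=cv2.contourArea); p=onplane(f,c.reshape(-1,2),h)[:,:2]
    (cx,cy),rr=cv2.minEnclosingCircle(p.astype(np.float32)); return cx,cy,rr
def top(f,xy,rad,h,tol):
    P=cloud(f); m=(np.hypot(P[...,0]-xy[0],P[...,1]-xy[1])<rad)&(abs(P[...,2]-h)<tol)&(f["z_map"]>0)
    return m,P[m]
E
python3 - <<'E'
from ring import *
f=grab("wrist"); cv2.imwrite("pics/w1.png",f["img"]); s=env.state(); print(s["ee_pos"],s["ee_rot"],s["time_s"],s["force"])
P=cloud(f); print("table",np.median(P[...,2][100:180,300:400]))
m,q=top(f,(469,-160),40,24,5); print("spacer",len(q),np.median(q,0).round(1),ringfit(f,m,24,25,0)); print(project(f,[[469,-160,24]]))
f=pickle.load(open("wrist0.pkl","rb"))
m,q=top(f,(532,-20),60,10,4); print("foot",len(q),np.median(q,0).round(1),ringfit(f,m,10,45,0))
m,q=top(f,(532,-20),20,104,5); print("tip",len(q),np.median(q,0).round(1),ringfit(f,m,104,5,0))
m,q=top(f,(532,-20),30,40,3); print("boss",len(q),np.median(q,0).round(1),ringfit(f,m,40,22,0))
E
```

```text
[ 469.74373282 -149.18903105  213.86004259] [ 1.79980606e+02 -2.69853201e-02  9.00585304e+01] 0.8667 [0.0523237  0.3156959  0.18650128]
table 0.12625539419269832
spacer 1217 [ 467.2 -159.2   23.6] (467.7700500488281, -159.66421508789062, 24.806154251098633)
[[319.60543659 185.79674768]]
foot 2871 [535.4  -8.2   9.7] (529.3269653320312, -18.664344787597656, 45.042259216308594)
tip 187 [529.7 -17.6 102.9] (530.340576171875, -17.28791046142578, 7.328114032745361)
boss 843 [534.5 -12.7  39.7] (529.4691162109375, -18.54250144958496, 22.25306510925293)
```

View pics/w1.png

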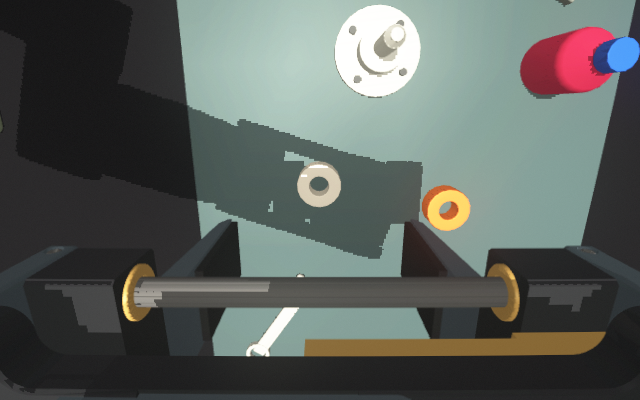

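The wrist view shows the spacer at (319,186), the collar (447,209) and the shaft foot (377,50). The spacer's fitted radius of 24.8 mm checks against 25. Descending to grasp it.

Run:
```python
from ring import *
f=pickle.load(open("wrist.pkl","rb"))
m,q=top(f,(618,-188),40,24,5); print("collar",len(q),np.median(q,0).round(1),ringfit(f,m,24,25,0))
m,q=top(f,(530,-18),60,10,4); print("foot",len(q),ringfit(f,m,10,45,0))
m,q=top(f,(530,-18),30,40,3); print("boss",len(q),ringfit(f,m,40,22,0))
```

```text
collar 1196 [ 616.  -187.4   23.6] (615.2797241210938, -188.28271484375, 25.805389404296875)
foot 4092 (529.0845336914062, -19.33428192138672, 44.97660827636719)
boss 1140 (529.1537475585938, -19.33097267150879, 22.057249069213867)
```

arm_command(rows=[{"delta_pos": [-9.7,-1.2,40],"roll": 0,"jaw": 100},{"delta_pos": [-9.7,-1.2,80],"roll": 0,"jaw": 100},{"delta_pos": [-9.7,-1.2,120],"roll": 0,"jaw": 100},{"delta_pos": [-9.7,-1.2,150],"roll": 0,"jaw": 100},{"delta_pos": [-9.7,-1.2,175],"roll": 0,"jaw": 100},{"delta_pos": [-9.7,-1.2,195],"roll": 0,"jaw": 100},{"delta_pos": [-9.7,-1.2,205],"roll": 0,"jaw": 100},{"delta_pos": [-9.7,-1.2,210],"roll": 0,"jaw": 100},{"delta_pos": [-9.7,-1.2,210],"roll": 0,"jaw": 100},{"delta_pos": [-9.7,-1.2,210],"roll": 0,"jaw": 100},{"delta_pos": [-9.7,-1.2,210],"roll": 0,"jaw": 100}])

```text
time_s: 1.78
ee_pos: [469.0, -159.9, 5.2]
ee_rot: [179.8, 0.1, 90.0]
force: [-0.2, 0.0, 1.0]
gripper_width: 91.4
gripper_force: 0.0
```

arm_command(rows=[{"delta_pos": [0,0,0],"roll": 0,"jaw": 60},{"delta_pos": [0,0,0],"roll": 0,"jaw": 45},{"delta_pos": [0,0,0],"roll": 0,"jaw": 45},{"delta_pos": [0,0,0],"roll": 0,"jaw": 45},{"delta_pos": [0,0,0],"roll": 0,"jaw": 45},{"delta_pos": [0,0,0],"roll": 0,"jaw": 45},{"delta_pos": [0,0,0],"roll": 0,"jaw": 45},{"delta_pos": [0,0,0],"roll": 0,"jaw": 45}], squeeze=15)

```text
time_s: 2.45
ee_pos: [467.8, -159.7, 4.0]
ee_rot: [180.0, 0.0, 90.0]
force: [-0.1, 0.5, 0.9]
gripper_width: 50.6
gripper_force: 15.0
```

arm_command(rows=[{"delta_pos": [0,0,-30],"roll": 0,"jaw": 45},{"delta_pos": [0,0,-65],"roll": 0,"jaw": 45},{"delta_pos": [0,0,-100],"roll": 0,"jaw": 45},{"delta_pos": [0,0,-126],"roll": 0,"jaw": 45},{"delta_pos": [0,0,-126],"roll": 0,"jaw": 45},{"delta_pos": [30,13,-126],"roll": 0,"jaw": 45},{"delta_pos": [65,28,-126],"roll": 0,"jaw": 45},{"delta_pos": [100,44,-126],"roll": 0,"jaw": 45},{"delta_pos": [125,55,-126],"roll": 0,"jaw": 45},{"delta_pos": [140.5,61.4,-126],"roll": 0,"jaw": 45},{"delta_pos": [140.5,61.4,-126],"roll": 0,"jaw": 45},{"delta_pos": [140.5,61.4,-126],"roll": 0,"jaw": 45},{"delta_pos": [140.5,61.4,-126],"roll": 0,"jaw": 45},{"delta_pos": [140.5,61.4,-126],"roll": 0,"jaw": 45}])

```text
time_s: 3.62
ee_pos: [528.5, -20.2, 129.5]
ee_rot: [-179.9, 0.0, 89.9]
force: [-1.3, -0.1, -1.7]
gripper_width: 50.3
gripper_force: 15.0
```

Run:
```python
from ring import *
f=grab("wrist"); s=env.state(); print(s["ee_pos"],s["ee_rot"],s["time_s"],s["force"],s["gripper_width"])
cv2.imwrite("pics/w2.png",f["img"][150:400,160:480].repeat(2,0).repeat(2,1))
P=cloud(f)
c=s["ee_pos"]
m=(np.hypot(P[...,0]-c[0],P[...,1]-c[1])<32)&(abs(P[...,2]-c[2]-20)<5); q=P[m]; print(len(q),np.median(q,0),q.min(0),q.max(0))
print(project(f,[c,c+[0,0,20]]))
for n in("scene","side"):
    g=grab(n); cv2.imwrite(f"pics/{n}2.png",cv2.resize(g["img"][130:290,230:420],None,fx=4,fy=4)[:600,:760])
```

```text
[528.61844397 -20.25496597 129.70262457] [-1.79959355e+02  1.27996202e-02  8.99171029e+01] 3.6667 [ 0.43138914 -0.23583627 -0.63598527] 50.528060098418884
4067 [528.93793454  -9.57586021 148.9806497 ] [501.02115412 -45.20403823 144.70391875] [556.39437914   4.70999019 154.67756085]
[[320.40764722 249.23418909]
 [320.36790048 266.17328358]]
```

View pics/w2.png

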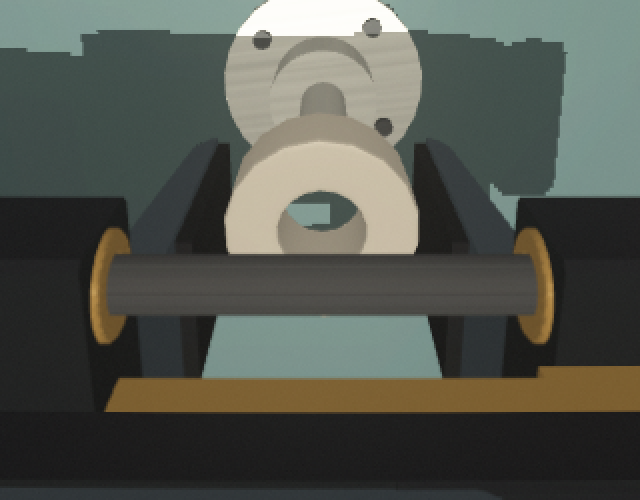

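View pics/scene2.png

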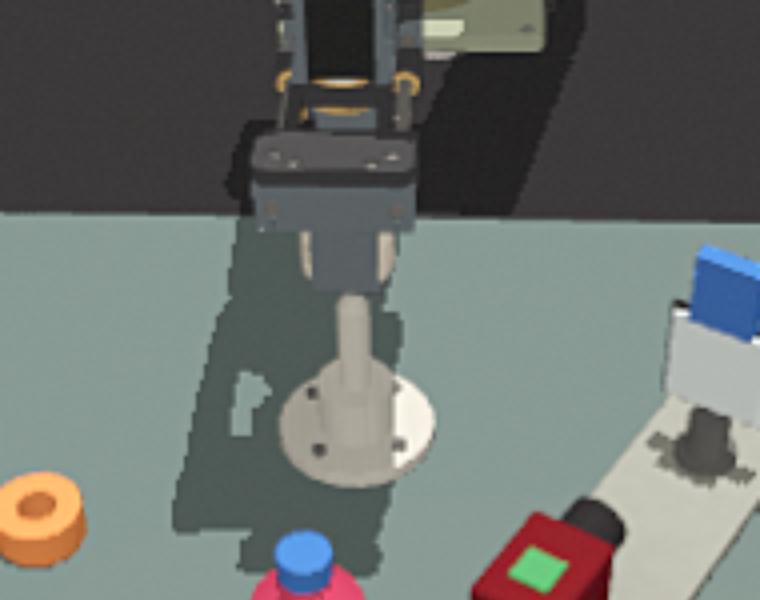

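The wrist crop shows the spacer held level, its edges at columns 225–418 and the foot at 225–421, so the x alignment is close. The scene crop shows the ring centred above the shaft tip (353,300). Now the offset between ring and shaft, both from this one frame.

```bash
cat >> ring.py <<'E'
from scipy.optimize import least_squares
def fixcirc(f,mask,h,r,keep):
    "fixed-radius circle to outer contour points (mapped to plane h) selected by keep(uv)"
    cs,_=cv2.findContours(mask.astype(np.uint8),cv2.RETR_EXTERNAL,cv2.CHAIN_APPROX_NONE)
    c=max(cs,key=cv2.contourArea).reshape(-1,2); p=onplane(f,c,h)[:,:2]; p=p[keep(c)]
    s=least_squares(lambda x:np.hypot(*(p-x).T)-r,p.mean(0),loss='soft_l1',f_scale=.5); return s.x,np.std(s.fun),len(p)
E
python3 - <<'E'
from ring import *
f=pickle.load(open("wrist.pkl","rb")); P=cloud(f); Z=P[...,2]; near=np.hypot(P[...,0]-529,P[...,1]+20)
v,u=np.mgrid[0:400,0:640]
rt=(Z>146)&(Z<154)&(near<35)&(v<277)&(v>150)&(u>268)&(u<374)
print("plane z",np.median(Z[rt]),rt.sum())
for h in (149.7,): print("ring",fixcirc(f,rt,h,25,lambda c:(c[:,1]<258)))
m=(abs(Z-10)<4)&(near<60); print("foot",fixcirc(f,m,10,45,lambda c:c[:,1]<205))
# boss/shaft axis column check
print("proj ring axis",project(f,[[529,-19,10],[529,-19,150]]))
E
```

```text
plane z 149.00079587203223 3855
ring (array([528.74072431, -20.08226966]), np.float64(5.727374695779906), 269)
foot (array([529.09001167, -19.93791821]), np.float64(10.453595969913733), 260)
proj ring axis [[320.96068182 191.75611973]
 [321.13022293 264.18436356]]
```

arm_command(rows=[{"delta_pos": [0.2,0.3,0],"roll": 0,"jaw": 45},{"delta_pos": [0.2,0.3,10],"roll": 0,"jaw": 45},{"delta_pos": [0.2,0.3,20],"roll": 0,"jaw": 45},{"delta_pos": [0.2,0.3,28],"roll": 0,"jaw": 45},{"delta_pos": [0.2,0.3,34],"roll": 0,"jaw": 45},{"delta_pos": [0.2,0.3,40],"roll": 0,"jaw": 45},{"delta_pos": [0.2,0.3,40],"roll": 0,"jaw": 45},{"delta_pos": [0.2,0.3,40],"roll": 0,"jaw": 45},{"delta_pos": [0.2,0.3,40],"roll": 0,"jaw": 45}])

```text
time_s: 4.52
ee_pos: [529.8, -18.9, 90.1]
ee_rot: [180.0, 0.0, 90.0]
force: [0.2, 0.2, -0.4]
gripper_width: 50.3
gripper_force: 15.0
```

No contact force so far. Going down to near the seat.

arm_command(rows=[{"delta_pos": [0,0,8],"roll": 0,"jaw": 45},{"delta_pos": [0,0,16],"roll": 0,"jaw": 45},{"delta_pos": [0,0,24],"roll": 0,"jaw": 45},{"delta_pos": [0,0,32],"roll": 0,"jaw": 45},{"delta_pos": [0,0,38],"roll": 0,"jaw": 45},{"delta_pos": [0,0,42],"roll": 0,"jaw": 45},{"delta_pos": [0,0,44],"roll": 0,"jaw": 45},{"delta_pos": [0,0,44.5],"roll": 0,"jaw": 45},{"delta_pos": [0,0,44.5],"roll": 0,"jaw": 45},{"delta_pos": [0,0,44.5],"roll": 0,"jaw": 45},{"delta_pos": [0,0,44.5],"roll": 0,"jaw": 45}])

```text
time_s: 5.43
ee_pos: [529.9, -19.0, 45.8]
ee_rot: [179.9, 0.0, 90.0]
force: [-0.2, -1.0, -1.4]
gripper_width: 50.6
gripper_force: 15.0
```

arm_command(rows=[{"delta_pos": [0,0,0.6],"roll": 0,"jaw": 45},{"delta_pos": [0,0,1.2],"roll": 0,"jaw": 45},{"delta_pos": [0,0,1.6],"roll": 0,"jaw": 45},{"delta_pos": [0,0,1.8],"roll": 0,"jaw": 45},{"delta_pos": [0,0,1.8],"roll": 0,"jaw": 45},{"delta_pos": [0,0,1.8],"roll": 0,"jaw": 45}])

```text
time_s: 5.93
ee_pos: [529.6, -19.0, 44.0]
ee_rot: [180.0, 0.0, 90.0]
force: [-1.6, -1.4, 3.7]
gripper_width: 50.4
gripper_force: 15.0
```

arm_command(rows=[{"delta_pos": [0,0,0.3],"roll": 0,"jaw": 45},{"delta_pos": [0,0,0.5],"roll": 0,"jaw": 45},{"delta_pos": [0,0,0.5],"roll": 0,"jaw": 45},{"delta_pos": [0,0,0.5],"roll": 0,"jaw": 45}])

```text
time_s: 6.27
ee_pos: [529.6, -19.0, 44.0]
ee_rot: [180.0, 0.0, 90.0]
force: [-2.7, -0.1, 6.9]
gripper_width: 50.3
gripper_force: 15.0
```

arm_command(rows=[{"delta_pos": [0,0,0.3],"roll": 0,"jaw": 60},{"delta_pos": [0,0,0],"roll": 0,"jaw": 80},{"delta_pos": [0,0,0],"roll": 0,"jaw": 100},{"delta_pos": [0,0,0],"roll": 0,"jaw": 100},{"delta_pos": [0,0,0],"roll": 0,"jaw": 100},{"delta_pos": [0,0,0],"roll": 0,"jaw": 100},{"delta_pos": [0,0,-10],"roll": 0,"jaw": 100},{"delta_pos": [0,0,-40],"roll": 0,"jaw": 100},{"delta_pos": [0,0,-80],"roll": 0,"jaw": 100},{"delta_pos": [0,0,-120],"roll": 0,"jaw": 100},{"delta_pos": [0,0,-155],"roll": 0,"jaw": 100},{"delta_pos": [0,0,-170],"roll": 0,"jaw": 100},{"delta_pos": [-35,19,-170],"roll": 0,"jaw": 100},{"delta_pos": [-70,38,-170],"roll": 0,"jaw": 100},{"delta_pos": [-105,57,-170],"roll": 0,"jaw": 100},{"delta_pos": [-140,76,-170],"roll": 0,"jaw": 100},{"delta_pos": [-159,86,-170],"roll": 0,"jaw": 100},{"delta_pos": [-159,86,-170],"roll": 0,"jaw": 100},{"delta_pos": [-159,86,-170],"roll": 0,"jaw": 100},{"delta_pos": [-159,86,-170],"roll": 0,"jaw": 100}])

```text
time_s: 7.93
ee_pos: [615.0, -177.4, 213.4]
ee_rot: [-180.0, -0.0, 90.0]
force: [-0.5, 0.0, 0.8]
gripper_width: 91.5
gripper_force: 0.0
```

Run:
```python
from ring import *
f=grab("wrist"); cv2.imwrite("pics/w3.png",f["img"]); s=env.state(); print(s["ee_pos"],s["ee_rot"],s["time_s"],s["force"])
m,q=top(f,(616,-188),40,24,5); print("collar",len(q),np.median(q,0).round(1),ringfit(f,m,24,25,0))
m,q=top(f,(529,-19),45,64,3.5); print("spacer top",len(q),np.median(q,0).round(1),ringfit(f,m,64,25,0))
m,q=top(f,(529,-19),60,10,4); print("foot",len(q),ringfit(f,m,10,45,0))
```

```text
[ 614.96104321 -176.97588874  213.59577437] [-1.79990861e+02 -3.03069542e-02  9.00387338e+01] 7.9833 [ 0.4315377  -0.08654838  0.22292932]
collar 1222 [ 616.9 -188.    23.6] (616.75537109375, -188.33486938476562, 24.915983200073242)
spacer top 1380 [533.2 -29.7  63.4] (530.9143676757812, -20.357696533203125, 24.938703536987305)
foot 2728 (529.3931884765625, -19.939210891723633, 44.758018493652344)
```

View pics/w3.png

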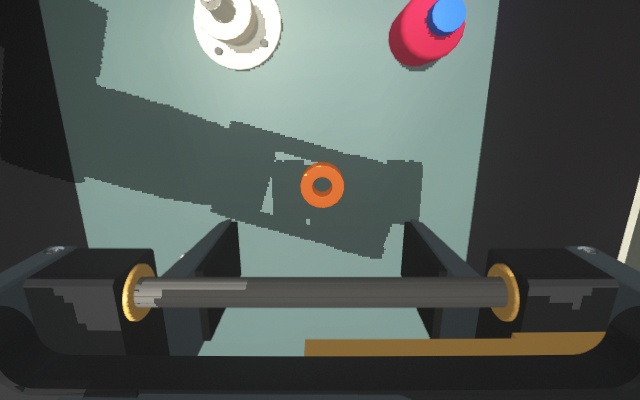

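The wrist view shows the spacer seated around the shaft (upper left, 225,15) and the collar at (322,186). The collar fit radius is 24.9, so I grasp it.

arm_command(rows=[{"delta_pos": [-10.8,1.4,40],"roll": 0,"jaw": 100},{"delta_pos": [-10.8,1.4,80],"roll": 0,"jaw": 100},{"delta_pos": [-10.8,1.4,120],"roll": 0,"jaw": 100},{"delta_pos": [-10.8,1.4,150],"roll": 0,"jaw": 100},{"delta_pos": [-10.8,1.4,175],"roll": 0,"jaw": 100},{"delta_pos": [-10.8,1.4,195],"roll": 0,"jaw": 100},{"delta_pos": [-10.8,1.4,205],"roll": 0,"jaw": 100},{"delta_pos": [-10.8,1.4,209.2],"roll": 0,"jaw": 100},{"delta_pos": [-10.8,1.4,209.2],"roll": 0,"jaw": 100},{"delta_pos": [-10.8,1.4,209.2],"roll": 0,"jaw": 100},{"delta_pos": [-10.8,1.4,209.2],"roll": 0,"jaw": 60},{"delta_pos": [-10.8,1.4,209.2],"roll": 0,"jaw": 45},{"delta_pos": [-10.8,1.4,209.2],"roll": 0,"jaw": 45},{"delta_pos": [-10.8,1.4,209.2],"roll": 0,"jaw": 45},{"delta_pos": [-10.8,1.4,209.2],"roll": 0,"jaw": 45},{"delta_pos": [-10.8,1.4,209.2],"roll": 0,"jaw": 45},{"delta_pos": [-10.8,1.4,209.2],"roll": 0,"jaw": 45},{"delta_pos": [-10.8,1.4,209.2],"roll": 0,"jaw": 45},{"delta_pos": [-10.8,1.4,209.2],"roll": 0,"jaw": 45},{"delta_pos": [-10.8,1.4,209.2],"roll": 0,"jaw": 45}], squeeze=15)

```text
time_s: 9.65
ee_pos: [616.9, -188.8, 4.1]
ee_rot: [180.0, 0.0, 90.0]
force: [-0.8, 0.2, 1.2]
gripper_width: 50.3
gripper_force: 15.0
```

arm_command(rows=[{"delta_pos": [0,0,-30],"roll": 0,"jaw": 45},{"delta_pos": [0,0,-65],"roll": 0,"jaw": 45},{"delta_pos": [0,0,-100],"roll": 0,"jaw": 45},{"delta_pos": [0,0,-126],"roll": 0,"jaw": 45},{"delta_pos": [0,0,-126],"roll": 0,"jaw": 45},{"delta_pos": [30,-15.4,-126],"roll": 0,"jaw": 45},{"delta_pos": [64,-33,-126],"roll": 0,"jaw": 45},{"delta_pos": [98,-50.4,-126],"roll": 0,"jaw": 45},{"delta_pos": [130,-67,-126],"roll": 0,"jaw": 45},{"delta_pos": [155,-79.8,-126],"roll": 0,"jaw": 45},{"delta_pos": [169.8,-87.4,-126],"roll": 0,"jaw": 45},{"delta_pos": [169.8,-87.4,-126],"roll": 0,"jaw": 45},{"delta_pos": [169.8,-87.4,-126],"roll": 0,"jaw": 45},{"delta_pos": [169.8,-87.4,-126],"roll": 0,"jaw": 45},{"delta_pos": [169.8,-87.4,-126],"roll": 0,"jaw": 45}])

```text
time_s: 10.9
ee_pos: [530.1, -19.9, 129.7]
ee_rot: [180.0, 0.0, 89.9]
force: [0.3, -0.6, -0.9]
gripper_width: 50.0
gripper_force: 15.0
```

Run:
```python
from ring import *
f=grab("wrist"); s=env.state(); print(s["ee_pos"],s["ee_rot"],s["time_s"],s["force"],s["gripper_width"])
cv2.imwrite("pics/w4.png",f["img"][150:400,160:480].repeat(2,0).repeat(2,1))
P=cloud(f); Z=P[...,2]; near=np.hypot(P[...,0]-529,P[...,1]+20)
v,u=np.mgrid[0:400,0:640]
rt=(Z>146)&(Z<154)&(near<35)&(v<277)&(v>150)&(u>268)&(u<374)
print("ring",fixcirc(f,rt,149.7,25,lambda c:(c[:,1]<258)))
m=(abs(Z-10)<4)&(near<60); print("foot",fixcirc(f,m,10,45,lambda c:c[:,1]<205))
m=(abs(Z-64)<4)&(near<40); print("spacer",m.sum(),fixcirc(f,m,64,25,lambda c:c[:,1]<205))
```

```text
[530.08144668 -19.98264093 129.65136256] [1.79995838e+02 1.27481231e-02 8.99250766e+01] 10.95 [ 0.2255776   0.00348866 -0.95259433] 49.95335498789411
ring (array([530.35107742, -19.43293583]), np.float64(5.7528398149610345), 277)
foot (array([529.13429279, -19.98186521]), np.float64(9.923911567908915), 260)
spacer 1505 (array([531.31738333,  14.90331932]), np.float64(7.531882620749159), 138)
```

View pics/w4.png

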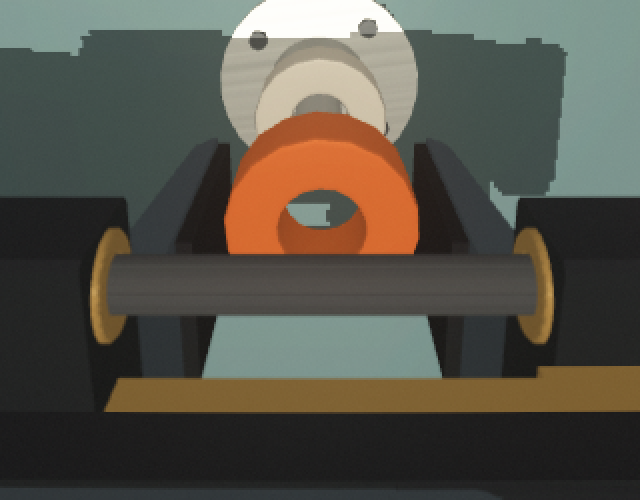

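The crop shows the collar held level above the stub, with the white spacer home behind it. The remaining offset is about 1 mm, partly settling lag, so I correct it, settle, and descend.

arm_command(rows=[{"delta_pos": [-0.4,-0.3,0],"roll": 0,"jaw": 45},{"delta_pos": [-0.4,-0.3,0],"roll": 0,"jaw": 45},{"delta_pos": [-0.4,-0.3,0],"roll": 0,"jaw": 45},{"delta_pos": [-0.4,-0.3,10],"roll": 0,"jaw": 45},{"delta_pos": [-0.4,-0.3,20],"roll": 0,"jaw": 45},{"delta_pos": [-0.4,-0.3,28],"roll": 0,"jaw": 45},{"delta_pos": [-0.4,-0.3,34],"roll": 0,"jaw": 45},{"delta_pos": [-0.4,-0.3,40],"roll": 0,"jaw": 45},{"delta_pos": [-0.4,-0.3,40],"roll": 0,"jaw": 45},{"delta_pos": [-0.4,-0.3,40],"roll": 0,"jaw": 45},{"delta_pos": [-0.4,-0.3,40],"roll": 0,"jaw": 45}])

```text
time_s: 11.87
ee_pos: [529.5, -19.4, 90.2]
ee_rot: [180.0, 0.0, 90.0]
force: [0.6, -0.0, -0.2]
gripper_width: 50.1
gripper_force: 15.0
```

arm_command(rows=[{"delta_pos": [0,0,7],"roll": 0,"jaw": 45},{"delta_pos": [0,0,14],"roll": 0,"jaw": 45},{"delta_pos": [0,0,18],"roll": 0,"jaw": 45},{"delta_pos": [0,0,20],"roll": 0,"jaw": 45},{"delta_pos": [0,0,20.5],"roll": 0,"jaw": 45},{"delta_pos": [0,0,20.5],"roll": 0,"jaw": 45},{"delta_pos": [0,0,20.5],"roll": 0,"jaw": 45},{"delta_pos": [0,0,21],"roll": 0,"jaw": 45},{"delta_pos": [0,0,21.5],"roll": 0,"jaw": 45},{"delta_pos": [0,0,22],"roll": 0,"jaw": 45},{"delta_pos": [0,0,22.3],"roll": 0,"jaw": 45},{"delta_pos": [0,0,22.3],"roll": 0,"jaw": 45},{"delta_pos": [0,0,22.3],"roll": 0,"jaw": 45}])

```text
time_s: 12.95
ee_pos: [529.4, -19.4, 68.0]
ee_rot: [180.0, 0.0, 90.0]
force: [-1.3, 0.8, 3.7]
gripper_width: 49.8
gripper_force: 15.0
```

arm_command(rows=[{"delta_pos": [0,0,0.3],"roll": 0,"jaw": 45},{"delta_pos": [0,0,0.5],"roll": 0,"jaw": 45},{"delta_pos": [0,0,0.5],"roll": 0,"jaw": 45},{"delta_pos": [0,0,0.5],"roll": 0,"jaw": 45}])

```text
time_s: 13.28
ee_pos: [529.4, -19.4, 68.0]
ee_rot: [180.0, 0.0, 90.0]
force: [-1.4, -0.4, 6.9]
gripper_width: 50.3
gripper_force: 15.0
```

arm_command(rows=[{"delta_pos": [0,0,0.3],"roll": 0,"jaw": 60},{"delta_pos": [0,0,0],"roll": 0,"jaw": 80},{"delta_pos": [0,0,0],"roll": 0,"jaw": 100},{"delta_pos": [0,0,0],"roll": 0,"jaw": 100},{"delta_pos": [0,0,0],"roll": 0,"jaw": 100},{"delta_pos": [0,0,0],"roll": 0,"jaw": 100},{"delta_pos": [0,0,-10],"roll": 0,"jaw": 100},{"delta_pos": [0,0,-40],"roll": 0,"jaw": 100},{"delta_pos": [0,0,-80],"roll": 0,"jaw": 100},{"delta_pos": [0,0,-120],"roll": 0,"jaw": 100},{"delta_pos": [0,0,-160],"roll": 0,"jaw": 100},{"delta_pos": [0,0,-193],"roll": 0,"jaw": 100},{"delta_pos": [30,24,-193],"roll": 0,"jaw": 100},{"delta_pos": [60,48,-193],"roll": 0,"jaw": 100},{"delta_pos": [89,71,-193],"roll": 0,"jaw": 100},{"delta_pos": [89,71,-193],"roll": 0,"jaw": 100},{"delta_pos": [89,71,-193],"roll": 0,"jaw": 100},{"delta_pos": [89,71,-193],"roll": 0,"jaw": 100},{"delta_pos": [89,71,-193],"roll": 0,"jaw": 100},{"delta_pos": [89,71,-193],"roll": 0,"jaw": 100}])

```text
time_s: 14.95
ee_pos: [599.6, 68.6, 260.7]
ee_rot: [180.0, 0.0, 89.9]
force: [0.3, 0.2, -0.1]
gripper_width: 91.4
gripper_force: 0.0
```

Run:
```python
from ring import *
f=grab("wrist"); s=env.state(); print(s["ee_pos"],s["ee_rot"],s["time_s"],s["force"],s["gripper_width"])
cv2.imwrite("pics/w5.png",f["img"])
P=cloud(f); Z=P[...,2]; H,S,V=cv2.split(cv2.cvtColor(f["img"],cv2.COLOR_BGR2HSV))
near=np.hypot(P[...,0]-529,P[...,1]+19)
for n,h,r in(("collar",88,25),("foot",10,45)):
    m=(abs(Z-h)<4)&(near<r+12); print(n,m.sum(),np.median(Z[m]),ringfit(f,m,h,r,0))
m=(H>100)&(H<125)&(S>120)&(abs(Z-152)<4)&(P[...,1]>100); q=P[m]; print("grip top",m.sum(),np.median(Z[m]))
cs,_=cv2.findContours(m.astype(np.uint8),0,cv2.CHAIN_APPROX_NONE); c=max(cs,key=cv2.contourArea)
p=onplane(f,c.reshape(-1,2),152)[:,:2]; print(cv2.minAreaRect(p.astype(np.float32)))
# camera top
m=(abs(Z-97)<4)&(P[...,1]>20)&(P[...,0]>650); 
cs,_=cv2.findContours(m.astype(np.uint8),0,cv2.CHAIN_APPROX_NONE); c=max(cs,key=cv2.contourArea)
p=onplane(f,c.reshape(-1,2),97)[:,:2]; print("cam",m.sum(),cv2.minAreaRect(p.astype(np.float32)))
m=(abs(Z-12)<4)&(P[...,1]>20)&(S<60)&(V>110)
cs,_=cv2.findContours(m.astype(np.uint8),0,cv2.CHAIN_APPROX_NONE); c=max(cs,key=cv2.contourArea)
p=onplane(f,c.reshape(-1,2),12)[:,:2]; print("footplate",m.sum(),cv2.minAreaRect(p.astype(np.float32)))
```

```text
[599.67434048  68.61957976 260.67476182] [1.79976369e+02 7.63386053e-03 8.99272994e+01] 15.0 [ 1.48260026 -0.12746507 -0.53940737] 91.50263423846057
collar 1112 87.61359923918818 (529.7371215820312, -18.342981338500977, 25.47780990600586)
foot 1714 9.736112591186547 (529.6575317382812, -18.30784797668457, 45.05595397949219)
grip top 716 151.47164613989497
((555.13037109375, 179.36526489257812), (35.22239303588867, 12.154866218566895), 58.56781768798828)
cam 2577 ((715.5618896484375, 81.35684204101562), (45.557273864746094, 61.989654541015625), 58.565399169921875)
footplate 10138 ((642.065185546875, 126.32431030273438), (79.89887237548828, 244.28512573242188), 58.52415084838867)
```

View pics/w5.png

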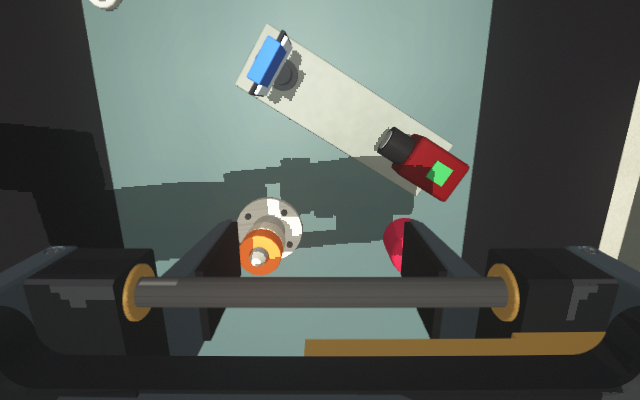

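The wrist view shows the orange collar home on the stub (261,250), the blue grip (268,62), the camera (432,165) and the bottle (398,245). Grip, camera and footplate all give the stand's x at −31.44°. The sight geometry gives a mirror angle of 32.95°. Next I go above the grip, align to it and descend.

arm_command(rows=[{"delta_pos": [30,-12,0],"roll": 1.3,"jaw": 100},{"delta_pos": [60,-25,0],"roll": 2.6,"jaw": 100},{"delta_pos": [90,-37,0],"roll": 3.9,"jaw": 100},{"delta_pos": [109,-45.3,0],"roll": 5.2,"jaw": 100},{"delta_pos": [109,-45.3,0],"roll": 6.288,"jaw": 100},{"delta_pos": [109,-45.3,0],"roll": 6.288,"jaw": 100},{"delta_pos": [109,-45.3,0],"roll": 6.288,"jaw": 100},{"delta_pos": [109,-45.3,0],"roll": 6.288,"jaw": 100},{"delta_pos": [109,-45.3,0],"roll": 6.288,"jaw": 100}])

```text
time_s: 15.75
ee_pos: [555.1, 177.7, 260.3]
ee_rot: [180.0, -0.0, 58.6]
force: [-0.2, 0.1, -0.4]
gripper_width: 91.5
gripper_force: 0.0
```

Run:
```python
from ring import *
f=grab("wrist"); s=env.state(); print(s["ee_pos"],s["ee_rot"],s["time_s"],s["force"])
P=cloud(f); Z=P[...,2]; H,S,V=cv2.split(cv2.cvtColor(f["img"],cv2.COLOR_BGR2HSV))
m=(H>100)&(H<125)&(S>120)&(abs(Z-152)<4)&(P[...,1]>100); print("grip top",m.sum())
cs,_=cv2.findContours(m.astype(np.uint8),0,cv2.CHAIN_APPROX_NONE); c=max(cs,key=cv2.contourArea)
p=onplane(f,c.reshape(-1,2),152)[:,:2]; r=cv2.minAreaRect(p.astype(np.float32)); print(r)
R=Ro.from_euler('xyz',s["ee_rot"],degrees=True).as_matrix(); print("grip in tool",R.T@(np.array([*r[0],152])-s["ee_pos"]))
```

```text
[555.16695137 177.78169694 260.19532224] [ 1.79990980e+02 -1.28952584e-04  5.85439175e+01] 15.8 [-1.0196244   0.01663432  0.17416578]
grip top 545
((555.0687255859375, 180.64157104492188), (35.21969223022461, 11.38619327545166), 58.80232620239258)
grip in tool [  2.38808605  -1.59323419 108.19507814]
```

arm_command(rows=[{"delta_pos": [1.5,-1.3,0],"roll": 0,"jaw": 100},{"delta_pos": [1.5,-1.3,30],"roll": 0,"jaw": 100},{"delta_pos": [1.5,-1.3,60],"roll": 0,"jaw": 100},{"delta_pos": [1.5,-1.3,90],"roll": 0,"jaw": 100},{"delta_pos": [1.5,-1.3,120],"roll": 0,"jaw": 100},{"delta_pos": [1.5,-1.3,138],"roll": 0,"jaw": 100},{"delta_pos": [1.5,-1.3,144],"roll": 0,"jaw": 100},{"delta_pos": [1.5,-1.3,144],"roll": 0,"jaw": 100},{"delta_pos": [1.5,-1.3,144],"roll": 0,"jaw": 100},{"delta_pos": [1.5,-1.3,144],"roll": 0,"jaw": 100}])

```text
time_s: 16.63
ee_pos: [555.9, 180.9, 117.9]
ee_rot: [179.9, -0.2, 58.6]
force: [-0.7, 0.1, -1.2]
gripper_width: 91.1
gripper_force: 0.0
```

arm_command(rows=[{"delta_pos": [0,0,0],"roll": 0,"jaw": 60},{"delta_pos": [0,0,0],"roll": 0,"jaw": 40},{"delta_pos": [0,0,0],"roll": 0,"jaw": 25},{"delta_pos": [0,0,0],"roll": 0,"jaw": 5},{"delta_pos": [0,0,0],"roll": 0,"jaw": 5},{"delta_pos": [0,0,0],"roll": 0,"jaw": 5},{"delta_pos": [0,0,0],"roll": 0,"jaw": 5},{"delta_pos": [0,0,0],"roll": 0,"jaw": 5},{"delta_pos": [0,0,0],"roll": 0,"jaw": 5},{"delta_pos": [0,0,0],"roll": 0,"jaw": 5},{"delta_pos": [0,0,0],"roll": 0,"jaw": 5}], squeeze=12)

```text
time_s: 17.55
ee_pos: [554.6, 180.6, 116.1]
ee_rot: [180.0, -0.0, 58.6]
force: [0.5, 0.0, 0.0]
gripper_width: 20.7
gripper_force: 0.0
```

Run:
```python
from h import *
s=env.state(); print(s)
R=Ro.from_euler('xyz',s["ee_rot"],degrees=True).as_matrix(); print("F tool",R.T@s["force"],"M tool",R.T@s["torque"])
```

```text
{'time_s': 17.55, 'qpos': array([ 1.69043703e+01,  2.34357407e+01,  9.67561629e+01, -6.51745030e-04,
        5.98069860e+01,  4.83460508e+01]), 'qvel': array([-0.00284018,  0.02833167,  0.02676275,  0.00378234, -0.06115002,
        0.07413988]), 'effort': array([-4.25949820e-04, -4.36317980e+01, -2.08300352e+01,  6.74757455e-02,
       -3.33355553e-02,  1.61394405e-04]), 'ee_pos': array([554.59711846, 180.56158632, 116.12856715]), 'ee_rot': array([ 1.79998841e+02, -4.55240216e-04,  5.85586473e+01]), 'force': array([0.50128057, 0.04898155, 0.02218891]), 'torque': array([-2.58108638e-02,  3.44948202e-05, -4.58265656e-02]), 'gripper_force': 0.0, 'gripper_width': 20.720627751934156}
F tool [ 0.30327074  0.40213024 -0.02217837] M tool [-0.01343454 -0.02204009  0.04582601]
```

Still closing (20.7 mm); continuing.

arm_command(rows=[{"delta_pos": [0,0,0],"roll": 0,"jaw": 5},{"delta_pos": [0,0,0],"roll": 0,"jaw": 5},{"delta_pos": [0,0,0],"roll": 0,"jaw": 5},{"delta_pos": [0,0,0],"roll": 0,"jaw": 5},{"delta_pos": [0,0,0],"roll": 0,"jaw": 5}])

```text
time_s: 17.97
ee_pos: [554.9, 180.4, 116.2]
ee_rot: [180.0, -0.0, 58.6]
force: [2.5, -1.9, -1.7]
gripper_width: 11.7
gripper_force: 12.0
```

Run:
```python
from h import *
s=env.state(); print(s["ee_pos"],s["ee_rot"],s["gripper_width"],s["gripper_force"])
R=Ro.from_euler('xyz',s["ee_rot"],degrees=True).as_matrix(); print("F tool",R.T@s["force"],"M tool",R.T@s["torque"])
```

```text
[554.94249886 180.36011543 116.15497478] [ 1.79959111e+02 -8.32494212e-03  5.85559101e+01] 11.725504328683371 12.000322490930557
F tool [-0.36735991  3.09536892  1.73693908] M tool [-0.28068386 -0.10243456  0.0516529 ]
```

arm_command(rows=[{"delta_pos": [0,0.4,0],"roll": 0,"jaw": 5},{"delta_pos": [0,0.4,0],"roll": 0.5,"jaw": 5},{"delta_pos": [0,0.4,0],"roll": 1.1,"jaw": 5},{"delta_pos": [0,0.4,0],"roll": 1.8,"jaw": 5},{"delta_pos": [0,0.4,0],"roll": 2.5,"jaw": 5},{"delta_pos": [0,0.4,0],"roll": 3.2,"jaw": 5},{"delta_pos": [0,0.4,0],"roll": 3.9,"jaw": 5},{"delta_pos": [0,0.4,0],"roll": 4.6,"jaw": 5},{"delta_pos": [0,0.4,0],"roll": 5.3,"jaw": 5},{"delta_pos": [0,0.4,0],"roll": 5.9,"jaw": 5},{"delta_pos": [0,0.4,0],"roll": 6.3,"jaw": 5},{"delta_pos": [0,0.4,0],"roll": 6.6,"jaw": 5},{"delta_pos": [0,0.4,0],"roll": 6.6,"jaw": 5},{"delta_pos": [0,0.4,0],"roll": 6.6,"jaw": 5},{"delta_pos": [0,0.4,0],"roll": 6.6,"jaw": 5},{"delta_pos": [0,0.4,0],"roll": 6.6,"jaw": 5}], squeeze=20)

```text
time_s: 19.3
ee_pos: [555.2, 180.0, 116.2]
ee_rot: [180.0, -0.0, 25.6]
force: [3.3, -3.4, -1.6]
gripper_width: 11.9
gripper_force: 20.0
```

Run:
```python
from h import *
s=env.state(); print(s["ee_pos"],s["ee_rot"],s["gripper_width"],s["gripper_force"])
R=Ro.from_euler('xyz',s["ee_rot"],degrees=True).as_matrix(); print("F tool",R.T@s["force"],"M tool",R.T@s["torque"])
a=[]
for n in("scene","side"):
    g=grab(n); a.append(cv2.resize(g["img"][150:310,220:420],None,fx=2,fy=2,interpolation=cv2.INTER_CUBIC)); P=cloud(g)
    H,S,V=cv2.split(cv2.cvtColor(g["img"],cv2.COLOR_BGR2HSV)); m=(H>5)&(H<22)&(S>140)&(np.hypot(P[...,0]-530,P[...,1]+19)<40)
    print(n,"collar z",P[m][:,2].min(),P[m][:,2].max(),m.sum())
    # mirror plate normal from points below the grip
    m=(np.hypot(P[...,0]-555,P[...,1]-180)<36)&(P[...,2]>60)&(P[...,2]<103); q=P[m]
    if len(q)>30:
        q=q[:,:2]; l=cv2.fitLine(q.astype(np.float32),cv2.DIST_HUBER,0,.01,.01).ravel(); print("mirror line deg",np.degrees(np.arctan2(l[1],l[0])),len(q))
cv2.imwrite("pics/end.png",np.hstack(a))
```

```text
[555.23425567 180.02081239 116.15039707] [ 1.79952824e+02 -1.89342136e-02  2.55966112e+01] 11.905217613391928 20.00016689300537
F tool [1.51841685 4.47463442 1.63388944] M tool [-0.49251404  0.05390491  0.00310548]
scene collar z 68.63463718564797 98.60438283042822 284
mirror line deg 26.883 291
side collar z 83.7888330260721 86.17901679252888 10
mirror line deg 25.198301 530
```

View pics/end.png

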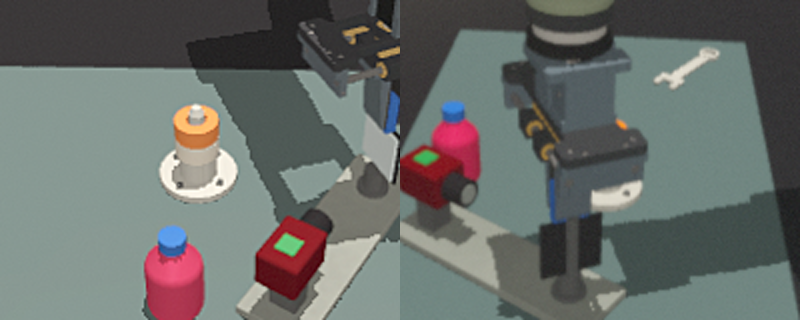

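The final view shows the collar on the spacer around the stub (196,128 in the left half), with the mirror gripped and turned. The tool's yaw of 25.6° puts the mirror normal at −64.4°, which is the bisector needed. Handing in.

```bash
python3 -c "
from workcell import env
print(env.job_done())"
```

```text
the job is handed in; nothing more can be done
None
```

Job handed in at about 19 s: the spacer and then the collar were lowered fully home without a drop, and the arm is still holding the mirror's grip at about 33° clockwise, aimed at the collar, with the bottle, wrench and plug not touched; the hand-in returned no verdict.

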